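Set up a long rail on the end-marking machine and mark it

TASK

Swing the marking machine's folded support brace all the way out until it snaps into its end detent, then lay the longer of the two wooden rails flat on the bed and the brace (set down, not dropped), its long edge against the fence and its end against the end stop, and let go. Then press the treadle inside the hooded foot switch fully down to its stop, hold it there for half a second so that the points mark the rail, and let it come back up. Leave the short offcut and the glue bottle where they are.

Things in the scene. Friction and masses are not known exactly. Their poses are not given: they have to be found in the camera images.
- machine: Small grey end-marking machine, fixed. Origin on the bench, z up; at yaw 0 x points away from the robot, y to its left (yaw varies 0.15). Steel bed x -90 to 60, y -30 to 50, top z 70 mm. Fence along y on the bed's far side: face x = 35, y -30 to 50, top z 105. End stop, an upright frame: face y = 50, x -26 to 50, top z 115. Marking head behind it: y 95 to 195, x +-50, top z 145. Open above.
- rail_home (a point): Point fixed to the machine (same axes) at its x = 12.5, y = -60, z = 70 mm: where the centre of the rail's underside belongs, the rail's length along the machine's y, its edge on the fence and its end on the stop. It lies 30 mm beyond the bed's -y end: the rail overhangs and its other part rests on the swung-out brace, whose top is level with the bed.
- brace (a joint): Angle of the support brace about its upright pivot. 0 = folded, pointing along the machine's -x; grows anticlockwise seen from above to 1.571, pointing along -y. Starts at 0 to 0.35. Light friction (1 N at the handle) to about 1.05, then a sprung plunger resists (to about 5 N) until about 1.35; past that it snaps into the end detent at 1.571 and stays. Seated = above 1.53.
- brace_hinge (a point): Point on the brace's upright pivot axis at the bed's -y end: machine frame x = 12.5, y = -45, z = 56 mm.
- brace_grip (a point): Grip point on the brace's handle, a black upright round post 18 mm in diameter, 150 mm from the pivot axis, on the free end of the flat steel brace (20 mm wide, top 70 mm above the bench). The post reaches from 70 to 132 mm above the bench; this point is on its axis at 106 mm. Swung out, the post's axis is 25 mm beyond the end of a rail laid home.
- rail: The longer plain wooden rail, loose, 220 x 45 x 22 mm, about 0.15 kg. Origin: centre of its underside; x along its length, y across its width. Starts flat on the bench, pointing roughly away from the robot (yaw within 0.15 rad).
- offcut: The shorter rail, same wood and section, 140 x 45 x 22 mm, not to be used; it may shift 35 mm at most. Origin: centre of its underside, x along its length. It lies beside the long rail, parallel within 0.3 rad, centres at least 100 mm apart; which of the two is on which side varies.
- footswitch: Grey foot switch with a clear roof, fixed. Origin on the bench, x from its open front into the hood, at a yaw of 0.85 to 1.35 (front to the robot's right). Roof x -42 to 63, underside z 98, top z 102 mm; side walls y = +-49; back wall x = 63; base plate 12 thick, x -70 to 90.
- treadle_pad (a point): Press point on the middle of the treadle's ribbed face: footswitch frame x = -22, z = 48 mm when up. The treadle is a plate 76 mm wide hinged at the back (x = 55, z = 26 mm), rising 0.24 rad toward its front edge at x = -40. Press from here to 5 mm behind that edge, from the front, shut fingers with their closing line across the hood, tool tilted 35 to 50 degrees in under the roof.
- treadle (a joint): Angle of the treadle (rad): 0 = up, 0.2 = down on its stop (the press point sinks about 15 mm). A spring returns it: about 3 N at the press point to start, 10 N at the stop. Pressed = above 0.18.
- glue: Bottle of glue, 60 mm in diameter, 170 mm high, standing beyond the rails; a bystander that must stay upright and within 35 mm of its place. Origin: centre of its underside.
Mind the look-alikes: they are no part of the job. What is shaped like the rail but blue or pink is not meant.

How it is judged (in metres and radians):
On the way, in this order (a step that is already met when the one before it is completed fails the run):
1. the brace is swung out and seated in its end detent (value of joint brace above 1.53 rad), for 0.2 s.
2. the long rail lies home on bed and brace against fence and end stop, released (value of joint brace above 1.53 rad and x of rail in the frame of machine between 0.0065 and 0.0155 m and y of rail in the frame of machine between -0.068 and -0.057 m and z of rail in the frame of machine between 0.066 and 0.075 m and angle between the x axis of rail and the y axis of machine, either way round below 0.05 rad and angle between rail's own z axis and vertical below 0.04 rad and contact force between the fingers and rail below 0.1 N), for 0.3 s.
3. the treadle is held down on its stop with the rail in place (value of joint treadle above 0.18 rad and value of joint brace above 1.53 rad and x of rail in the frame of machine between 0.0065 and 0.0155 m and y of rail in the frame of machine between -0.068 and -0.057 m and z of rail in the frame of machine between 0.066 and 0.075 m and angle between the x axis of rail and the y axis of machine, either way round below 0.05 rad and angle between rail's own z axis and vertical below 0.04 rad), for 0.3 s.
At the end, for the whole second after the job is handed in: Brace still in its end detent (angle above 1.53 rad); long rail at rest flat on bed and brace, its edge within 6 mm of the fence and its end within 8 mm of the end stop, parallel to the fence within 0.05 rad; treadle back up (below 0.03 rad) (value of joint brace above 1.53 rad and value of joint treadle below 0.03 rad and x of rail in the frame of machine between 0.0065 and 0.0155 m and y of rail in the frame of machine between -0.068 and -0.057 m and z of rail in the frame of machine between 0.066 and 0.075 m and angle between the x axis of rail and the y axis of machine, either way round below 0.05 rad and angle between rail's own z axis and vertical below 0.04 rad and linear speed of rail below 0.02 m/s); the robot touches nothing.
It fails at once if the rail is dropped: it falls out of the fingers faster than 0.5 m/s (contact force between the fingers and rail below 0.05 N and linear speed of rail above 0.5 m/s).
It fails at once if the short offcut is moved by more than 35 mm (distance of offcut from where it was at the start of the episode above 0.035 m).
It fails at once if the glue bottle is moved by more than 35 mm or tipped (distance of glue from where it was at the start of the episode above 0.035 m or angle between glue's own z axis and vertical above 0.3 rad).
It also fails if it takes over 64 s, if anything falls off the work surface, if the arm or the gripper's body presses on something with over 40 N, if the wrist force passes 120 N, or if a joint passes its speed limit or range.

ROBOT

A 6-joint arm with a two-finger parallel gripper is mounted at the origin on the work surface. World frame = base frame: x ahead of the robot, y to its left, z up, the work surface at z = 0. Lengths are in m, angles in degrees, forces in N, time in s.
With the tool pointing down it reaches from about 0.375 to 0.75 m from the base axis. Payload 9 kg.
Tool frame: the origin (TCP) lies where the fingers leave the gripper's body, on its centre line; the fingertips stand 73 mm ahead of it and the grasp point (between the pads) lies 54 mm ahead of it (robot.tip_reach is the distance from the TCP to the fingertips, in m); z points along the fingers, y is the line along which they close (so a half turn about z gives the same grasp; the last joint's range is limited). The gripper opens to 85 mm and grips with 20 to 120 N. Pads are 22 mm wide; open, the fingers measure 114 mm over their backs; the gripper's body (76 mm by 85 mm) begins 54 mm behind the grasp point. The pads swing forward as they close: fully open they stand 13 mm farther back than shut.
Start: joints at [59.261, 5.964, 5.575, 89.605, 0, 77.527], TCP at [0.188, 0.57, 0.304] pointing down, gripper open.
Joint ranges: [-171.21, 171.21], [-48.23, 106.86], [-62.78, 66.21], [-105.2, 120.99], [-86.42, 89.51], [-180, 180]. Speed limits (degrees/s): [127.2, 127.2, 147.25, 180, 180, 180].

INTERFACE

Orientations are given as [roll, pitch, yaw] about the fixed x, y, z axes, in that order (R = Rz(yaw) Ry(pitch) Rx(roll)).
In Python, from plant import robot gives the robot as it stands. Calls block until the motion is done:
- robot.move_pose(position, orientation): joint-space move of the TCP to a pose.
- robot.line_to(position, vel=0.15, rotation=None, guard=None): straight line of the TCP; rotation=None keeps the orientation; vel is the mean speed in m/s. With guard (N) it stops when the force on the tool has changed by that much, and returns True; else False.
- robot.goto_joints(angles): joint-space move.
- robot.set_gripper(opening): finger opening in m; the grip force is fixed at half the most; returns when the fingers have stopped.
- robot.pause(seconds).
- robot.ik(position, orientation): joint angles nearest the present ones, or None.
- robot.observe(): the state.
- robot.grab_frame(name): name is "scene" or "top"; returns the picture (480x640x3 uint8, blue, green, red); there is no depth.
- robot.get_calibration(name): a dict with "vertical_fov" (degrees; the focal length in pixels is half the picture's height over the tangent of half this angle, whatever the lens; pixels are square), "cx", "cy" (the principal point, pixels), "rvec" (rotation vector, rad) and "tvec" (3), from world to camera coordinates, as OpenCV has them. Camera axes: x right, y down, z forward; pixel columns grow to the right and rows downward; lengths in m; the calibration is good to about 2 mm. A picture is of the moment at which its call begins. get_calibration takes no time and is no camera call.
A pose or a line that the arm cannot do raises robot.IKError and nothing moves.
- robot.job_done(): hands the job in; it is judged then, once.
The state is a dict: "time": time; "q": joint angles; "qvel": joint speeds; "joint_torque": joint torques, N m; "tool_pos": TCP position; "tcp_rot": TCP orientation; "ft_force": force on the tool from outside, world axes, zero at the start; "torque": the same for the moment, N m; "gripper_width": finger opening in m; "gripper_force": force on a finger pad.
Only numpy, scipy, OpenCV 4.12 (cv2) and the standard library are available. Lean on these libraries where they do the work, as an engineer would, in place of code of your own. Each camera call takes 0.05 s, during which the arm holds its last target. There are 200 camera calls.

## Working session

There is one attempt and no reset: what is moved stays moved. The work goes in short steps, each a Python script; the robot and the scene stay as the last script left them, time stands still between calls to the robot, and variables do not carry over. Pictures are saved under pics/ and viewed, at most 10 in all, crops included, and the job is handed in when it is done.

```bash
ls; mkdir -p pics; python3 - <<'E'
from plant import robot
import cv2
for n in("scene","top"):
    cv2.imwrite(f"pics/{n}0.png",robot.grab_frame(n)); print(n,robot.get_calibration(n))
o=robot.observe(); print(o)
E
```

```text
pics
scene {'vertical_fov': 45.91824351068807, 'cx': 313.3338759775234, 'cy': 241.17565300643955, 'rvec': array([ 1.79924124,  1.63052696, -0.69102588]), 'tvec': array([-0.01456246, -0.25272812,  1.83915829])}
top {'vertical_fov': 51.75008594883632, 'cx': 323.25846384974085, 'cy': 245.13354226964117, 'rvec': array([ 2.18185736, -2.19676351,  0.03625789]), 'tvec': array([-0.02460494,  0.48001827,  1.47950149])}
{'time': 0.1, 'q': array([5.92607396e+01, 5.99469128e+00, 5.53328875e+00, 8.96043537e+01,
       1.73365193e-04, 7.75257014e+01]), 'qvel': array([ 0.02469331,  0.02954103,  0.10840683,  0.02844318, -0.05441214,
        0.10607225]), 'joint_torque': array([ 6.63261308e-03, -5.58202422e+01,  5.04723179e+01,  1.28580281e-02,
       -2.19522399e-04, -9.77849481e-06]), 'tool_pos': array([0.18794183, 0.56959284, 0.30322224]), 'tcp_rot': array([-1.79935834e+02, -1.43727141e-02,  1.61735030e+02]), 'ft_force': array([0.63353284, 0.55557203, 0.54286812]), 'torque': array([-0.04399009, -0.00531856,  0.00818182]), 'gripper_force': 0.0, 'gripper_width': 0.08516363048166198}
```

View pics/scene0.png

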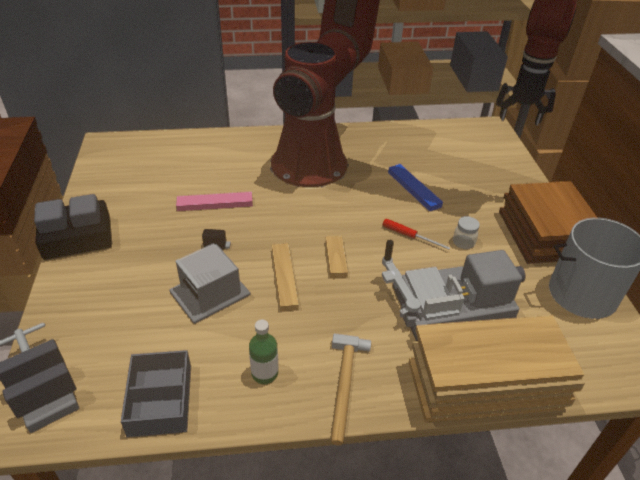

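View pics/top0.png

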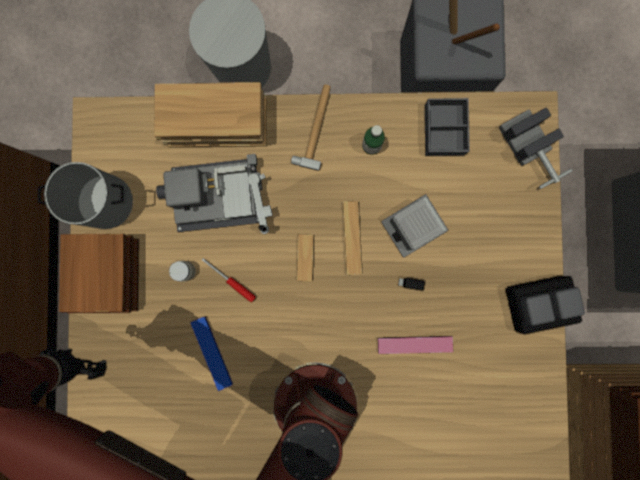

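The scene picture shows the rails at (285,275) and (336,256), the machine at (450,290) and the foot switch at (210,280). In the top picture they are at (352,238), (305,258), (215,195) and (415,225).

Rail candidates in the top picture:
- (352,238): plain wood and the longer one, so this is the rail.
- (305,258): the short offcut.
- (212,353): blue, a look-alike.
- (415,345): pink, a look-alike.

I'll confirm this in an enlarged crop.

```bash
cat > h.py <<'E'
import numpy as np, cv2
from plant import robot
def cam(n):
    c=robot.get_calibration(n); f=240/np.tan(np.radians(c["vertical_fov"]/2))
    K=np.array([[f,0,c["cx"]],[0,f,c["cy"]],[0,0,1]]); R=cv2.Rodrigues(np.array(c["rvec"]))[0]
    return K,R,np.array(c["tvec"])
def ray(n,px,z):
    K,R,t=cam(n); px=np.atleast_2d(px).astype(float)
    d=np.c_[px,np.ones(len(px))]@np.linalg.inv(K).T@R; o=-R.T@t
    return o+d*((z-o[2])/d[:,2])[:,None]
def proj(n,P):
    K,R,t=cam(n); return cv2.projectPoints(np.atleast_2d(P).astype(float),cv2.Rodrigues(R)[0],t,K,None)[0][:,0]
E
python3 - <<'E'
import cv2,numpy as np
a=cv2.imread("pics/top0.png");b=cv2.imread("pics/scene0.png")
cv2.imwrite("pics/c1.png",np.vstack([cv2.resize(a[145:295,150:350],(800,600),interpolation=2)]))
cv2.imwrite("pics/c2.png",cv2.resize(a[145:295,280:480],(800,600),interpolation=2))
cv2.imwrite("pics/c3.png",np.hstack([cv2.resize(b[220:340,160:260],(375,450),interpolation=2),cv2.resize(b[230:350,370:480],(412,450),interpolation=2)]))
E
```

```text
(no output)
```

View pics/c1.png

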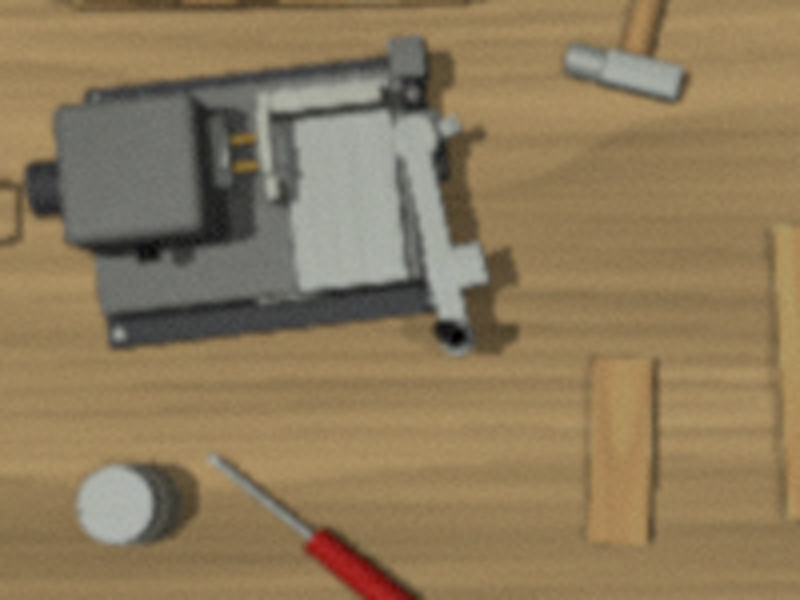

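View pics/c2.png

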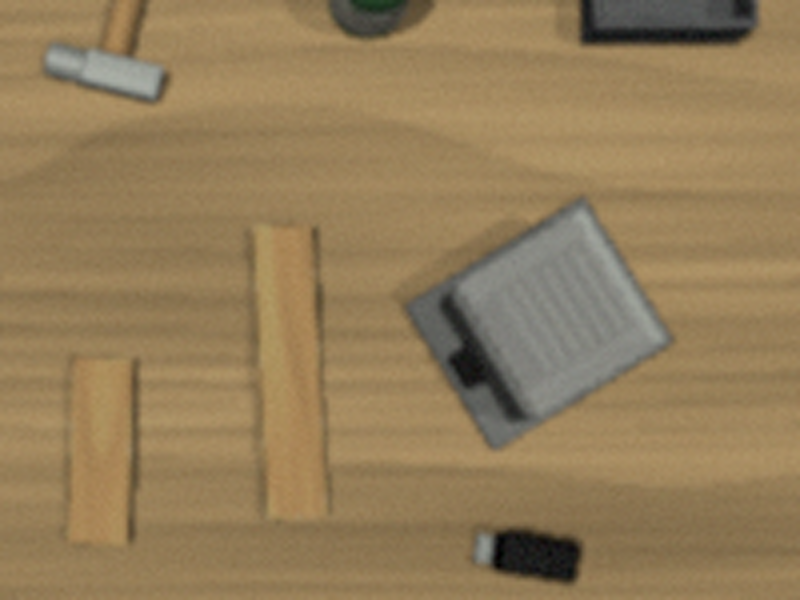

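View pics/c3.png

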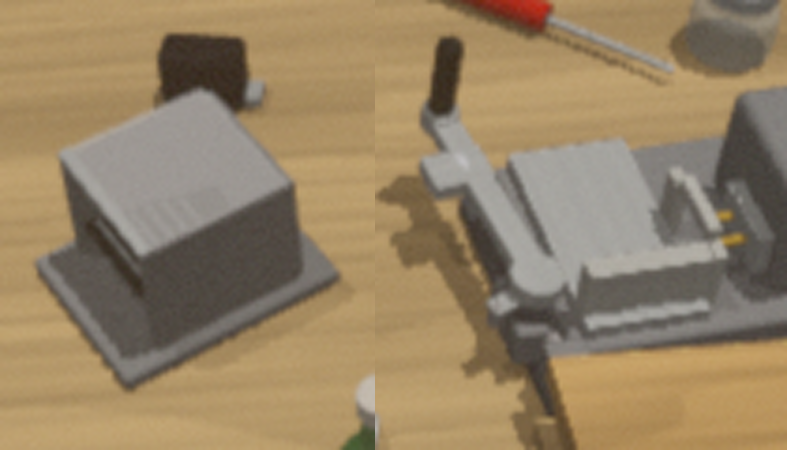

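Crop c1 shows the machine with the brace nearly folded and its black post at (452,335). Crop c2 confirms the long plain rail at (290,370) and the offcut at (100,450). The grey hood's apparent yaw doesn't match the description, so I'll compare the foot-switch candidates, which in the top picture are at (415,225), (530,140) and (545,303).

```bash
python3 - <<'E'
from h import *
a=cv2.imread("pics/top0.png");b=cv2.imread("pics/scene0.png")
r=lambda im,x,y,w,h:cv2.resize(im[y:y+h,x:x+w],(400,300),interpolation=cv2.INTER_CUBIC)
m=np.vstack([np.hstack([r(a,370,187,88,66),r(b,160,230,100,75+12)]),np.hstack([r(a,490,90,100,75),r(b,0,300,112,84)])])
g=np.clip(((m/255.)**0.6)*255,0,255).astype(np.uint8)
cv2.imwrite("pics/c4.png",g)
c=np.array([[405,305],[495,450],[672,340],[583,198]])/4+[280,145]
p=ray("top",c,0.012)[:,:2];print(p.round(3))
for i in range(4):d=p[(i+1)%4]-p[i];print(np.linalg.norm(d).round(3),np.arctan2(d[1],d[0]).round(3))
E
```

```text
[[ 0.551 -0.203]
 [ 0.441 -0.269]
 [ 0.523 -0.403]
 [ 0.631 -0.338]]
0.128 -2.599
0.157 -1.023
0.126 0.541
0.157 2.105
```

View pics/c4.png

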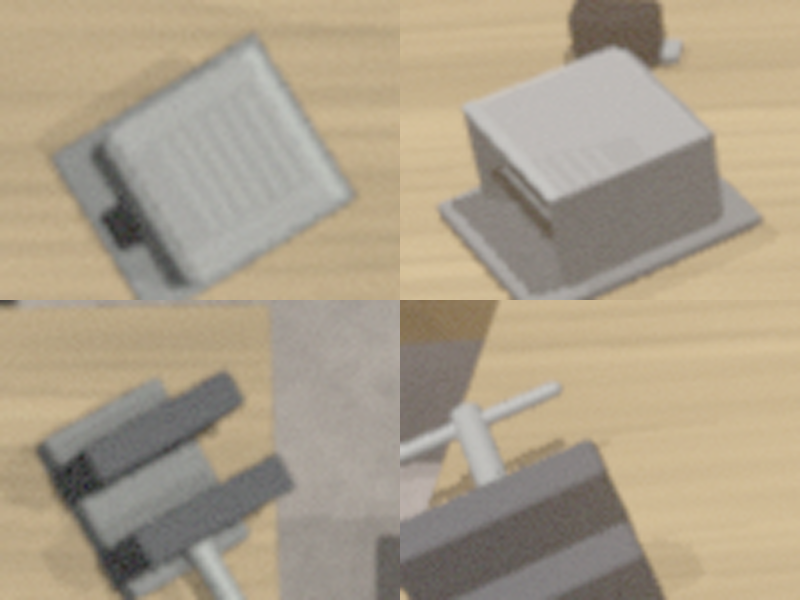

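The box at top (415,225) is the hooded foot switch. Its ribbed treadle shows through the roof, the open front faces far-right, and the cable is at the back. The measured yaw is about 2.1, so I'll trust the picture over the stated range. (530,140) is a vice and (545,303) is a black double pedal. Next I'll fit the machine pose from points read off the crops, and find the rails by mask.

```bash
python3 - <<'E'
from h import *
from scipy.optimize import least_squares
t=lambda p:np.array(p)/4+[150,145]
s=lambda p:(np.array(p)-[375,0])/3.748+[370,230]
T=[((.05,.195,.145),(57,108)),((.05,.095,.145),(190,95)),((-.05,.095,.145),(207,230)),((-.05,.195,.145),(70,245)),
((-.09,.05,.07),(300,292)),((-.09,-.03,.07),(410,278)),((.0125,-.045,.07),(417,133))]
S=[((-.09,-.03,.07),(510,155)),((-.09,.05,.07),(628,140)),((.0125,-.045,.07),(537,277))]
def w(m,P):
    P=np.array(P);c,q=np.cos(m[2]),np.sin(m[2]);return np.c_[P[:,0]*c-P[:,1]*q+m[0],P[:,0]*q+P[:,1]*c+m[1],P[:,2]]
def res(m):
    return np.r_[(proj("top",w(m,[a for a,_ in T]))-t([b for _,b in T])).ravel(),(proj("scene",w(m,[a for a,_ in S]))-s([b for _,b in S])).ravel()]
r=least_squares(res,[.67,.3,.1],loss="soft_l1");m=r.x;print("machine",m.round(4));print(res(m).reshape(-1,2).round(1).tolist())
h=w(m,[(.0125,-.045,.07)])[0,:2]
for n,p,z in(("top",t((451,330)),.132),("scene",s((451,42)),.132),("scene",s((440,112)),.07)):
    g=ray(n,p,z)[0,:2];d=g-h;print("post",g.round(4),np.linalg.norm(d).round(3),np.arctan2(d[1],d[0])-(m[2]+np.pi)+2*np.pi*0)
# rails
a=cv2.imread("pics/top0.png");hsv=cv2.cvtColor(a,cv2.COLOR_BGR2HSV)
for x,y,ww,hh in((340,195,24,85),(292,228,28,60)):
    c=a[y:y+hh,x:x+ww].astype(np.float32);lab=cv2.cvtColor(c/255,cv2.COLOR_BGR2LAB)
    k=lab.reshape(-1,3);_,l,ce=cv2.kmeans(k[:,:],2,None,(3,30,.1),5,0)
    l=l.reshape(hh,ww);f=(l==l[hh//2,ww//2]).astype(np.uint8);f=cv2.morphologyEx(f,cv2.MORPH_OPEN,np.ones((3,3)))
    cs=max(cv2.findContours(f,0,2)[0],key=cv2.contourArea).reshape(-1,2)+[x,y]
    P=ray("top",cs,.022)[:,:2];R=cv2.minAreaRect((P*1000).astype(np.float32));print("rail",R)
E
```

```text
machine [0.656  0.2173 0.1222]
[[-2.3, -0.7], [0.0, -2.2], [-0.0, -0.4], [-1.5, 0.6], [0.3, -0.8], [0.0, -0.9], [-0.9, 0.0], [-1.9, -0.9], [-3.0, -1.7], [-0.2, -1.5]]
post [0.5243 0.1382] 0.154 -6.169534260338195
post [0.5285 0.1436] 0.149 -6.198694542792856
post [0.5303 0.1428] 0.147 -6.190702840366335
rail ((502.03143310546875, -113.36154174804688), (220.74261474609375, 41.3087158203125), 2.4374756813049316)
rail ((443.0627746582031, 28.45044708251953), (41.370235443115234, 135.13198852539062), 88.03850555419922)
```

```bash
python3 - <<'E'
from h import *
m=[.656,.2173,.1222]
c,q=np.cos(m[2]),np.sin(m[2])
W=lambda P:(lambda P:np.c_[P[:,0]*c-P[:,1]*q+m[0],P[:,0]*q+P[:,1]*c+m[1],P[:,2]])(np.array(P))
L=[[(-.09,.05,.07),(-.09,-.03,.07),(.035,-.03,.07),(.035,.05,.07),(-.026,.05,.07)],[(.035,-.03,.105),(.035,.05,.105)],[(-.026,.05,.115),(.05,.05,.115)],
[(.05,.195,.145),(.05,.095,.145),(-.05,.095,.145),(-.05,.195,.145),(.05,.195,.145)],[(.0125,-.045,.07),(.0125,-.045,.056)]]
o=[]
for n,x,y,w,h in(("top",160,155,114,80),("scene",380,235,140,100)):
    im=cv2.imread(f"pics/{n}0.png")[y:y+h,x:x+w];k=400*2/w if 0 else 5.0
    im=cv2.resize(im,None,fx=k,fy=k,interpolation=cv2.INTER_CUBIC);im=np.uint8(255*(im/255.)**.7)
    for l in L: cv2.polylines(im,[np.int32(((proj(n,W(l))+.5-[x,y])*k))],False,(0,0,255),1)
    o.append(im)
im=np.zeros((600,800,3),np.uint8)
a=cv2.resize(o[0],None,fx=.86,fy=.86);b=cv2.resize(o[1],None,fx=.5,fy=.5)
a=o[0][:, :]; im[:400,:570]=a; b=cv2.resize(o[1],None,fx=.86,fy=.86)
im=np.zeros((600,800,3),np.uint8); a=cv2.resize(o[0],(456,320)); b=cv2.resize(o[1],(392,280)); im[:320,:456]=a; im[320:,408:]=b
cv2.imwrite("pics/c5.png",im)
E
```

```text
(no output)
```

View pics/c5.png

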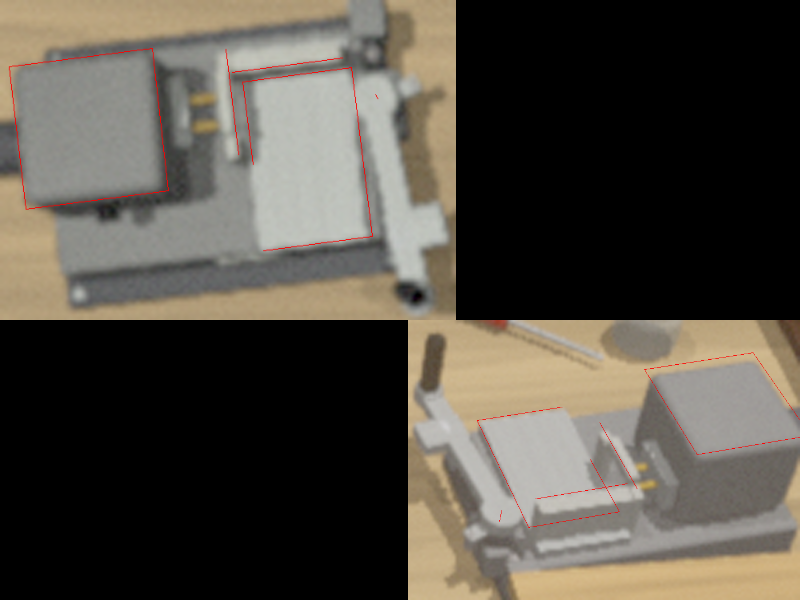

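```bash
python3 - <<'E'
from h import *
H=np.array([.675,.176]);my=.12
def P(th,z=.162):
    f=th+my+np.pi; return [H[0]+.15*np.cos(f),H[1]+.15*np.sin(f),z],[180,0,np.degrees(th+my)]
p,o=P(.107)
o=[180,0,o[2]]
robot.move_pose([*p[:2],.26],o); 
robot.line_to(p,vel=.1); robot.set_gripper(.026); f0=robot.observe()["ft_force"]
print(robot.observe()["time"],robot.observe()["gripper_width"],robot.observe()["gripper_force"],f0)
for th in np.r_[np.linspace(.25,1.35,7),1.47,1.56,1.63]:
    p,o=P(th); g=robot.line_to(p,vel=.08,rotation=o,guard=30 if th>1.4 else 40)
    s=robot.observe();print(round(th,2),g,round(s["time"],1),(s["ft_force"]-f0).round(1),round(s["gripper_width"],4))
    if g:break
E
```

```text
3.8083 0.025966799451911157 0.0 [-0.85155301  0.26210673 -0.26861926]
0.25 False 4.2 [0.9 0.7 0.1] 0.0259
0.43 False 4.7 [-0.1  0.3  0.7] 0.0261
0.62 False 5.2 [1.5 0.4 0.5] 0.0261
0.8 False 5.7 [ 1.4 -0.4  0.1] 0.026
0.98 False 6.2 [ 0.7 -0.3  0.5] 0.0259
1.17 False 6.7 [ 0.4  0.2 -0.2] 0.0258
1.35 False 7.2 [0.6 0.5 0. ] 0.0261
1.47 False 7.5 [ 3.4 -1.4  0.4] 0.0258
1.56 False 7.9 [ 1.2 -0.9 -0.3] 0.0262
1.63 True 8.1 [-8.4 -2.9  7.8] 0.0258
```

The guard tripped at the end stop. I'll back off, lift and check the post in a fresh top picture while moving over the rail.

```bash
python3 - <<'E'
from h import *
s=robot.observe();p=s["tool_pos"];f=s["tcp_rot"];print(p,f)
robot.line_to(p+[-.003,0,0],vel=.05); robot.line_to([p[0]-.003,p[1],.25],vel=.2)
y=.0425;c=np.array([.502,-.113])-.025*np.array([np.cos(y),np.sin(y)])
robot.move_pose([*c,.2],[180,0,np.degrees(y)]); robot.set_gripper(.085)
im=robot.grab_frame("top");cv2.imwrite("pics/t1.png",im)
for th in(1.35,1.45,1.571):
    a=th+.12+np.pi;print(th,proj("top",[.675+.15*np.cos(a),.176+.15*np.sin(a),.132]))
cv2.imwrite("pics/t1c.png",cv2.resize(im[150:290,200:400],(800,560),interpolation=2))
print(robot.observe()["time"],robot.observe()["q"])
E
```

```text
[0.69259302 0.02802292 0.16038867] [-1.78715242e+02 -8.36757389e-02  1.00106839e+02]
1.35 [[302.58553377 178.69905882]]
1.45 [[302.8345067  173.37204828]]
1.571 [[302.41852171 166.94503072]]
10.8083 [-2.87676102e+01 -1.31248408e+01 -2.35859171e+01  7.95410234e+01
 -1.11928521e-03  1.48790825e+02]
```

View pics/t1c.png

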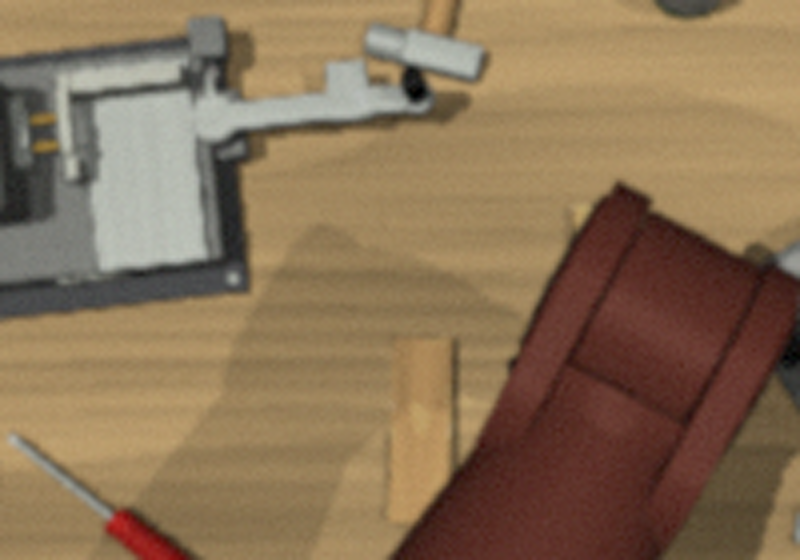

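The crop shows the brace parallel to the bed's edge, with its post at crop (412,80). It stopped firmly against the end, so it is seated. The post also puts the machine about 4 mm nearer in x than I fitted. Next is the rail.

```bash
python3 - <<'E'
from h import *
y=.0425;c=np.array([.502,-.113])-.025*np.array([np.cos(y),np.sin(y)])
robot.line_to([*c,.073],vel=.12,guard=15); robot.set_gripper(.03)
s=robot.observe();print(s["time"],s["gripper_width"],s["gripper_force"],s["tool_pos"])
robot.line_to([*c,.22],vel=.15)
m=np.array([.653,.219]);yw=.12
R=np.array([[np.cos(yw),-np.sin(yw)],[np.sin(yw),np.cos(yw)]])
W=lambda x,yy:m+R@[x,yy]
o=[180,0,np.degrees(yw)+90]
p=W(.0035,-.094)
print(robot.ik([*p,.22],o))
robot.move_pose([*p,.22],o)
s=robot.observe();print(s["time"],s["gripper_width"],s["tool_pos"],s["tcp_rot"],p)
robot.line_to([*p,.155],vel=.1)
g=robot.line_to([*p,.141],vel=.02,guard=5);print(g,robot.observe()["tool_pos"])
z=robot.observe()["tool_pos"][2]
q=p+R@[.018,0]; g=robot.line_to([*q,z],vel=.02,guard=8);s=robot.observe();a=s["tool_pos"];print(g,a,s["ft_force"])
q=a[:2]+R@[0,.020]; g=robot.line_to([*q,z],vel=.02,guard=8);s=robot.observe();print(g,s["tool_pos"],s["ft_force"],s["time"],(R.T@(s["tool_pos"][:2]-m)))
im=robot.grab_frame("scene");cv2.imwrite("pics/s2.png",im)
E
```

```text
12.475 0.04375557443582432 62.58907914161682 [ 0.47743323 -0.11430061  0.07367218]
[-0.30090609 19.98293127 12.79842418 82.81549291  0.         82.82360037]
14.7833 0.04374381260020912 [0.66745166 0.12530215 0.21967039] [-1.79956219e+02  1.67183699e-02  9.67411081e+01] [0.66772778 0.12609498]
True [0.66771106 0.12609974 0.14374415]
True [0.67829007 0.12741124 0.14374432] [-1.77726092 -0.99988313  6.65114312]
True [0.67710419 0.13654932 0.14378608] [-0.71155676 -2.00439521  3.17956307] 17.3917 [ 0.0140605  -0.08474332]
```

```bash
python3 - <<'E'
from h import *
robot.set_gripper(.06); p=robot.observe()["tool_pos"]
robot.line_to([*p[:2],.25],vel=.15)
# foot switch approach feasibility
F=np.array([.5416,-.3116]);fy=2.105;u=np.array([np.cos(fy),np.sin(fy),0])
from scipy.spatial.transform import Rotation as Ro
for t in(35,40,45,50):
    a=np.radians(t);zt=np.sin(a)*u-np.cos(a)*np.array([0,0,1]);yt=np.array([-u[1],u[0],0])
    for sg in(1,-1):
        Y=sg*yt;X=np.cross(Y,zt);e=Ro.from_matrix(np.c_[X,Y,zt]).as_euler("xyz",degrees=True)
        for dx,z in((-.024,.048),(-.024,.03),(-.12,.16)):
            tip=np.array([*F,z])+dx*u; print(t,sg,dx,z,robot.ik(tip-.073*zt,e))
robot.move_pose([.45,.25,.35],[180,0,0])
for n in("top","scene"): cv2.imwrite(f"pics/{n}3.png",robot.grab_frame(n))
a=cv2.imread("pics/top3.png")[140:260,150:310];b=cv2.imread("pics/scene3.png")[200:320,350:510]
cv2.imwrite("pics/c7.png",np.vstack([cv2.resize(x,(400,300),interpolation=2) for x in(a,b)]))
print(robot.observe()["time"])
E
```

```text
35 1 -0.024 0.048 None
35 1 -0.024 0.03 [ -46.17100838   70.95341133   64.88951327  118.2163059     7.5380745
 -169.10645424]
35 1 -0.12 0.16 None
35 -1 -0.024 0.048 None
35 -1 -0.024 0.03 [-46.17100838  70.95341133  64.88951327 118.2163059    7.5380745
  10.89354576]
35 -1 -0.12 0.16 None
40 1 -0.024 0.048 None
40 1 -0.024 0.03 None
40 1 -0.12 0.16 None
40 -1 -0.024 0.048 None
40 -1 -0.024 0.03 None
40 -1 -0.12 0.16 None
45 1 -0.024 0.048 None
45 1 -0.024 0.03 None
45 1 -0.12 0.16 None
45 -1 -0.024 0.048 None
45 -1 -0.024 0.03 None
45 -1 -0.12 0.16 None
50 1 -0.024 0.048 None
50 1 -0.024 0.03 None
50 1 -0.12 0.16 None
50 -1 -0.024 0.048 None
50 -1 -0.024 0.03 None
50 -1 -0.12 0.16 None
22.325
```

View pics/c7.png

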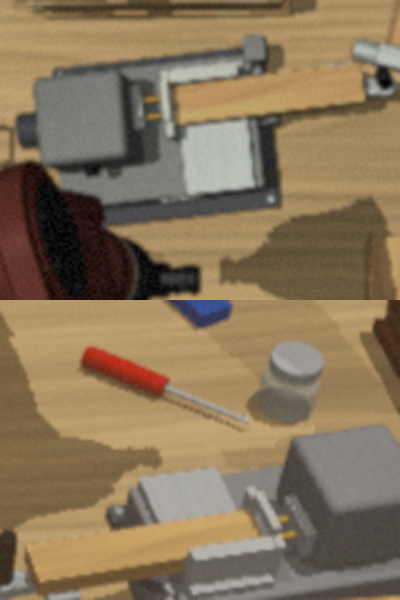

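The rail lies home, against the stop (165,110 in the crop) and along the fence. The hood's opening faces away from the robot, so the nominal tilts are out of reach. I'll check the hood geometry and search for reachable oblique approaches.

```bash
cat > fs.py <<'E'
from h import *
from scipy.spatial.transform import Rotation as Ro
F=np.array([.5416,-.3116]);fy=2.105
u=np.array([np.cos(fy),np.sin(fy),0]);v=np.array([-u[1],u[0],0])
def fw(x,y,z): return np.array([*F,0])+x*u+y*v+[0,0,z]
def ori(tilt,yaw,sg=1):
    a=np.radians(tilt);d=np.array([np.cos(yaw),np.sin(yaw),0]);zt=np.sin(a)*d-np.cos(a)*np.array([0,0,1]);Y=sg*np.array([-d[1],d[0],0])
    return Ro.from_matrix(np.c_[np.cross(Y,zt),Y,zt]).as_euler("xyz",degrees=True),zt
E
python3 - <<'E'
from fs import *
c=lambda P:((proj("top",P)-[280,145])*4+1.5).round(0).tolist()
print("roof c2",c([fw(63,0,0)*0+fw(x,y,.102) for x in(-.042,.063) for y in(-.049,.049)]))
print("scene px",((proj("scene",[fw(x,y,z) for x,y,z in((-.042,-.049,.102),(-.042,.049,.102),(.063,-.049,.102),(.063,.049,.102),(-.07,.06,.012),(-.07,-.06,.012))])-[160,230])*3.75+1.4).round(0).tolist())
for t in(30,35,40,45,50):
    for dy in range(0,-100,-10):
        r=[]
        for x,z in((-.035,.055),(-.03,.03)):
            o,zt=ori(t,fy+np.radians(dy),-1);r.append(robot.ik(fw(x,0,z)-.073*zt,o) is not None)
        print(int(r[0])+2*int(r[1]),end=" ")
    print(t)
E
```

```text
roof c2 [[588.0, 216.0], [661.0, 334.0], [461.0, 292.0], [533.0, 411.0]]
scene px [[137.0, 209.0], [63.0, 117.0], [285.0, 137.0], [208.0, 52.0], [37.0, 221.0], [123.0, 335.0]]
3 3 3 3 3 3 3 3 3 3 30
0 3 3 3 3 3 3 3 3 3 35
0 0 2 3 3 3 3 3 3 3 40
0 0 0 3 3 3 3 3 3 3 45
0 0 0 0 3 3 3 3 3 3 50
```

```bash
sed -i 's/F=np.array.*;fy/F=np.array([.543,-.312]);fy/' fs.py; cat >> fs.py <<'E'
g=np.linspace(-1,1,13)
def box(hx,hy,z0,z1):
    return np.array([(a*hx,b*hy,z) for a in g for b in g for z in np.linspace(z0,z1,25) if max(abs(a),abs(b))>.99 or z in(z0,z1)])
def inst(t,dy):
    o,zt=ori(t,fy+np.radians(dy),-1);R=Ro.from_euler("xyz",o,degrees=True).as_matrix()
    M=np.array([u,v,[0,0,1]])@R   # tool -> fs
    fing=box(.011,.0145,.0,.073)@M.T; body=box(.0425,.0425,-.12,0)@M.T
    return o,zt,M,fing,body
def clear(P):
    x,y,z=P.T
    def d(lo,hi):
        q=np.maximum(np.maximum(np.array(lo)-P,P-np.array(hi)),0);return np.linalg.norm(q,axis=1).min()
    return min(d([-.042,-.053,.098],[.063,.053,.102]),d([-.042,.049,.0],[.063,.053,.102]),d([-.042,-.053,.0],[.063,-.049,.102]),d([-.07,-.06,0],[.09,.06,.012]))
E
python3 - <<'E'
from fs import *
out=[]
for t in(35,40,45,50):
  for dy in range(-10,-71,-10):
    o,zt,M,fi,bo=inst(t,dy)
    lo=fi[fi[:,2].argmin()]
    for cx in(-.034,-.030,-.026):
      for cy in(-.02,-.01,0,.01,.02,.03):
        cl=[];ok=True
        for k,z in enumerate((.051+(-.034-cx)*.245+.004,.032)):
            tcp=np.array([cx,cy,z])-lo
            cl.append(min(clear(fi+tcp),clear(bo+tcp)))
            ok&=robot.ik(fw(*tcp),o) is not None
        if ok: out.append((round(min(cl)*1e3,1),t,dy,cx,cy,np.round(cl,4).tolist()))
out.sort(reverse=True)
for r in out[:14]:print(r)
E
```

```text
(np.float64(2.5), 50, -50, -0.034, 0.03, [0.0025, 0.0061])
(np.float64(2.5), 50, -50, -0.034, 0.02, [0.0025, 0.0052])
(np.float64(1.6), 50, -50, -0.034, 0.01, [0.0025, 0.0016])
(np.float64(0.7), 50, -60, -0.034, 0.03, [0.0007, 0.0026])
(np.float64(0.7), 50, -60, -0.034, 0.02, [0.0007, 0.0042])
(np.float64(0.5), 45, -30, -0.03, 0.03, [0.0005, 0.0082])
(np.float64(0.5), 45, -30, -0.03, 0.02, [0.0005, 0.0051])
(np.float64(0.5), 45, -30, -0.03, 0.01, [0.0005, 0.0033])
(np.float64(0.0), 50, -40, -0.026, 0.03, [0.0, 0.0])
(np.float64(0.0), 50, -40, -0.026, 0.02, [0.0, 0.0])
(np.float64(0.0), 50, -40, -0.026, 0.01, [0.0, 0.0])
(np.float64(0.0), 50, -40, -0.026, 0, [0.0, 0.0])
(np.float64(0.0), 50, -40, -0.026, -0.01, [0.0, 0.0])
(np.float64(0.0), 50, -40, -0.026, -0.02, [0.0, 0.0])
```

```bash
python3 - <<'E'
from fs import *
lim=np.array([[-171.21,171.21],[-48.23,106.86],[-62.78,66.21],[-105.2,120.99],[-86.42,89.51],[-180,180]])
out=[]
for t in range(38,61,2):
  for dy in range(-20,-61,-5):
    o,zt,M,fi,bo=inst(t,dy)
    lo=fi[fi[:,2].argmin()]
    cx=-.036
    for cy in(0,.01,.02,.03):
        cl=[];mg=[]
        for z in(.0555,.028):
            tcp=np.array([cx,cy,z])-lo
            cl.append(min(clear(fi+tcp),clear(bo+tcp)))
            q=robot.ik(fw(*tcp),o)
            mg.append(-1 if q is None else np.minimum(q-lim[:,0],lim[:,1]-q).min())
        tcp=np.array([cx-.0,cy,.0555])-lo; P=fw(*tcp)-.09*zt
        mg.append(-1 if robot.ik(P,o) is None else 9)
        if min(mg)>0: out.append((round(min(cl)*1e3,1),t,dy,cy,np.round(cl,4).tolist(),np.round(mg,1).tolist()))
out.sort(key=lambda r:-r[0])
for r in out[:14]:print(r)
E
```

```text
(np.float64(4.8), 56, -60, 0.02, [0.0048, 0.0066], [12.9, 15.0, 9.0])
(np.float64(4.3), 56, -60, 0.03, [0.0043, 0.0043], [12.4, 14.5, 9.0])
(np.float64(3.8), 54, -60, 0.02, [0.0038, 0.0051], [15.1, 17.2, 9.0])
(np.float64(3.8), 54, -60, 0.03, [0.0038, 0.0043], [14.6, 16.7, 9.0])
(np.float64(3.4), 52, -55, 0.02, [0.0038, 0.0034], [12.4, 14.5, 9.0])
(np.float64(2.9), 50, -55, 0.02, [0.0029, 0.0031], [14.5, 16.7, 9.0])
(np.float64(2.9), 50, -55, 0.03, [0.0029, 0.006], [14.1, 16.3, 9.0])
(np.float64(2.9), 52, -60, 0.02, [0.0029, 0.0034], [17.1, 19.3, 9.0])
(np.float64(2.9), 52, -60, 0.03, [0.0029, 0.0043], [16.6, 18.8, 9.0])
(np.float64(2.1), 48, -55, 0.02, [0.0021, 0.0022], [16.5, 18.8, 9.0])
(np.float64(2.1), 48, -55, 0.03, [0.0021, 0.006], [16.2, 18.4, 9.0])
(np.float64(2.1), 50, -60, 0.02, [0.0021, 0.0031], [19.1, 21.3, 9.0])
(np.float64(2.1), 50, -60, 0.03, [0.0021, 0.0043], [18.6, 20.8, 9.0])
(np.float64(1.7), 46, -50, 0.02, [0.0017, 0.0028], [14.3, 16.6, 9.0])
```

```bash
cat >> fs.py <<'E'
def inst2(t,dy,ro):
    o,zt=ori(t,fy+np.radians(dy),-1);R=(Ro.from_euler("xyz",o,degrees=True)*Ro.from_euler("z",ro,degrees=True))
    o=R.as_euler("xyz",degrees=True);M=np.array([u,v,[0,0,1]])@R.as_matrix()
    return o,R.as_matrix()[:,2],M,box(.011,.0145,.0,.073)@M.T,box(.0425,.0425,-.12,0)@M.T
E
python3 - <<'E'
from fs import *
out=[]
for t in range(38,61,4):
  for dy in range(-15,-61,-5):
   for ro in(-40,-30,-20,-10,0,10,20,30,40):
    o,zt,M,fi,bo=inst2(t,dy,ro)
    lo=fi[fi[:,2].argmin()]
    for cy in(0,.01,.02,.03):
        a=[np.array([-.036,cy,z])-lo for z in(.0555,.028)]
        if any(robot.ik(fw(*p),o) is None for p in a+[a[0]+[-.06,0,0],a[0]+[-.06,0,.03]]):continue
        f=[clear(fi+p)*1e3 for p in a];b=[clear(bo+p)*1e3 for p in a]
        out.append((round(min(f+b),1),t,dy,ro,cy,np.round(f+b,1).tolist()))
out.sort(key=lambda r:-r[0])
for r in out[:12]:print(r)
E
```

```text
Traceback (most recent call last):
ValueError: time passes only in moves, steps and waits
```

```bash
python3 - <<'E'
from fs import *
out=[]
for t in range(40,61,4):
  for dy in range(-15,-61,-5):
   for ro in(-40,-20,0,20,40):
    o,zt,M,fi,bo=inst2(t,dy,ro)
    lo=fi[fi[:,2].argmin()]
    for cy in(0,.015,.03):
        a=[np.array([-.036,cy,z])-lo for z in(.0555,.028)]
        f=[clear(fi+p)*1e3 for p in a]
        if min(f)<5: continue
        b=[clear(bo+p)*1e3 for p in a]
        out.append((round(min(f+b),1),t,dy,ro,cy,np.round(f+b,1).tolist()))
out.sort(key=lambda r:-r[0]);print(len(out));n=0
for r in out[:60]:
    s,t,dy,ro,cy,_=r
    o,zt,M,fi,bo=inst2(t,dy,ro);lo=fi[fi[:,2].argmin()]
    a=[np.array([-.036,cy,z])-lo for z in(.0555,.028)]
    try:ok=all(robot.ik(fw(*p),o) is not None for p in a+[a[0]+[-.05,0,0],a[0]+[-.05,0,.03]])
    except Exception as e: print(e);break
    if ok: print(r);n+=1
    if n>8:break
E
```

```text
107
```

```bash
python3 - <<'E'
from fs import *
out=[]
for t in(42,46,50,54,57):
  for dy in range(-25,-66,-5):
   if dy>-(t-45)*2-33: continue
   for ro in(-50,-30,-15,0,15,30,50):
    o,zt,M,fi,bo=inst2(t,dy,ro)
    lo=fi[fi[:,2].argmin()]
    for cy in(-.01,.01,.025):
        a=[np.array([-.036,cy,z])-lo for z in(.0555,.028)]
        f=[clear(fi+p)*1e3 for p in a];b=[clear(bo+p)*1e3 for p in a]
        out.append((round(min(f+b),1),t,dy,ro,cy,np.round(f+b,1).tolist()))
out.sort(key=lambda r:-r[0]);print(len(out));n=0;seen={}
for r in out[:60]:
    s,t,dy,ro,cy,_=r
    o,zt,M,fi,bo=inst2(t,dy,ro);lo=fi[fi[:,2].argmin()]
    a=[np.array([-.036,cy,z])-lo for z in(.0555,.028)]
    ok=[robot.ik(fw(*p),o) is not None for p in a+[a[0]+[-.05,0,.0]]]
    if ok[0] and ok[1]: print(r,ok);n+=1
    if n>9:break
E
```

```text
525
(np.float64(5.2), 57, -60, 0, 0.025, [5.2, 6.8, 24.9, 10.1]) [True, True, True]
(np.float64(4.8), 54, -55, 0, 0.025, [4.8, 8.9, 24.7, 8.8]) [True, True, True]
(np.float64(3.9), 57, -65, 0, 0.025, [3.9, 4.7, 24.3, 9.3]) [True, True, True]
(np.float64(3.8), 54, -60, 0, 0.025, [3.8, 6.8, 24.0, 8.2]) [True, True, True]
(np.float64(3.6), 50, -50, 0, 0.025, [3.6, 10.8, 23.8, 6.2]) [True, True, True]
(np.float64(3.3), 46, -35, 0, 0.025, [3.3, 16.0, 25.7, 6.7]) [True, True, False]
(np.float64(2.9), 50, -55, 0, 0.025, [2.9, 8.9, 23.1, 5.9]) [True, True, True]
(np.float64(2.7), 46, -40, 0, 0.025, [2.7, 14.5, 24.7, 6.5]) [True, True, False]
(np.float64(2.6), 46, -35, 0, -0.01, [3.3, 6.5, 19.1, 2.6]) [True, True, False]
(np.float64(2.6), 46, -35, 0, 0.01, [3.3, 16.0, 19.9, 2.6]) [True, True, False]
```

```bash
python3 - <<'E'
from fs import *
o,zt,M,fi,bo=inst2(54,-55,0);lo=fi[fi[:,2].argmin()]
A=fw(*(np.array([-.036,.025,.0555])-lo));pre=A-.085*zt
robot.set_gripper(0.0)
up=pre+[0,0,.12]
print(robot.ik(up,o),robot.ik(pre,o),pre)
try: robot.move_pose(up,o)
except robot.IKError as e: print("up no",e); robot.move_pose(pre+[0,0,.05],o)
print(robot.line_to(pre,vel=.12,guard=20))
f0=robot.observe()["ft_force"]
g=robot.line_to(A,vel=.05,guard=6);s=robot.observe();print("in",g,s["tool_pos"]-A,s["ft_force"]-f0,s["time"])
for n in("scene","top"): cv2.imwrite(f"pics/{n}4.png",robot.grab_frame(n))
if not g:
    g=robot.line_to(A+[0,0,-.036],vel=.025,guard=22);s=robot.observe();print("down",g,s["tool_pos"]-A,s["ft_force"]-f0,s["time"])
E
```

```text
None None [ 0.50289919 -0.4722278   0.15726926]
up no the arm cannot take that pose within its joint rangesTraceback (most recent call last):
  File "<stdin>", line 7, in <module>
plant.IKError: the arm cannot take that pose within its joint ranges

During handling of the above exception, another exception occurred:

Traceback (most recent call last):
plant.IKError: the arm cannot take that pose within its joint ranges
```

```bash
python3 - <<'E'
from fs import *
for t,dy in((54,-55),(54,-60),(50,-55),(57,-60),(50,-60)):
    o,zt,M,fi,bo=inst2(t,dy,0);lo=fi[fi[:,2].argmin()]
    A=fw(*(np.array([-.036,.025,.0555])-lo))
    top=(fi@np.eye(3))-lo+[-.036,.025,.0555]
    k=top[top[:,2]<.098]; print(t,dy,"max u under roof",k[:,0].max().round(4))
    for nm,d in(("-u",-u),("-z",-zt),("-u+v",(-u+v)/2**.5),("-u-v",(-u-v)/2**.5),("-u+.5z",(-u+[0,0,.5])/1.118)):
        print(nm,[int(robot.ik(A+d*r,o) is not None) for r in(.02,.035,.05,.07)],end=" ")
    print("up after -u.045",[int(robot.ik(A-.045*u+[0,0,z],o) is not None) for z in(.03,.06,.09,.15)])
q=robot.ik(A,o);print(q)
E
```

```text
54 -55 max u under roof -0.0286
-u [1, 1, 1, 0] -z [1, 1, 1, 1] -u+v [1, 1, 1, 1] -u-v [1, 1, 1, 1] -u+.5z [1, 1, 1, 0] up after -u.045 [1, 0, 0, 0]
54 -60 max u under roof -0.0295
-u [1, 1, 1, 1] -z [1, 1, 1, 1] -u+v [1, 1, 1, 1] -u-v [1, 1, 1, 1] -u+.5z [1, 1, 1, 1] up after -u.045 [1, 1, 1, 0]
50 -55 max u under roof -0.0279
-u [1, 1, 1, 1] -z [1, 1, 1, 1] -u+v [1, 1, 1, 1] -u-v [1, 1, 1, 1] -u+.5z [1, 1, 1, 1] up after -u.045 [1, 1, 1, 0]
57 -60 max u under roof -0.03
-u [1, 1, 1, 1] -z [1, 1, 1, 1] -u+v [1, 1, 1, 1] -u-v [1, 1, 1, 1] -u+.5z [1, 1, 1, 1] up after -u.045 [1, 1, 0, 0]
50 -60 max u under roof -0.0289
-u [1, 1, 1, 1] -z [1, 1, 1, 1] -u+v [1, 1, 1, 1] -u-v [1, 1, 1, 1] -u+.5z [1, 1, 1, 1] up after -u.045 [1, 1, 1, 1]
[-62.17806358  46.6284915   25.91991273 102.12688124  40.09186922
  44.94146503]
```

```bash
cat > press.py <<'E'
from fs import *
o,zt,M,fi,bo=inst2(54,-60,0);lo=fi[fi[:,2].argmin()]
A=fw(*(np.array([-.036,.025,.0555])-lo));out=A-.04*u;pre=out+[0,0,.09]
E
python3 - <<'E'
from press import *
robot.move_pose([.38,-.38,.33],[180,0,-100])
robot.move_pose(pre,o);print(robot.observe()["q"],robot.observe()["time"])
f0=robot.observe()["ft_force"]
print(robot.line_to(out,vel=.1,guard=15))
g=robot.line_to(A,vel=.04,guard=6);s=robot.observe();print("in",g,s["tool_pos"]-A,s["ft_force"]-f0,s["time"])
for n in("scene","top"): cv2.imwrite(f"pics/{n}4.png",robot.grab_frame(n))
if not g:
    g=robot.line_to(A+[0,0,-.036],vel=.025,guard=22);s=robot.observe();print("down",g,s["tool_pos"]-A,s["ft_force"]-f0,s["time"])
E
```

```text
[-62.9006391   56.02510578  47.06472673 118.23798565  42.40831271
  41.56258849] 27.85
False
in True [ 0.00402222 -0.0065679   0.00039358] [ 2.22235135 -2.38912805  2.534998  ] 29.675
```

```bash
python3 - <<'E'
from press import *
print(robot.tip_reach)
s=cv2.imread("pics/scene4.png")[225:325,155:260];t=cv2.imread("pics/top4.png")[180:270,375:470]
g=lambda i,w,h:np.uint8(255*(cv2.resize(i,(w,h),interpolation=2)/255.)**.6)
a=np.zeros((600,800,3),np.uint8);a[:420,:440]=g(s,440,420);a[:341,440:]=g(t,360,341)
cv2.imwrite("pics/c8.png",a)
tcp=robot.observe()["tool_pos"]
print("tip scene", (proj("scene",[tcp+.073*zt])-[155,225])*4.19,"top",(proj("top",[tcp+.073*zt])-[375,180])*3.79+[440,0])
E
```

```text
0.0726
tip scene [[110.81269986 243.49699947]] top [[680.66102445 136.31631349]]
```

View pics/c8.png

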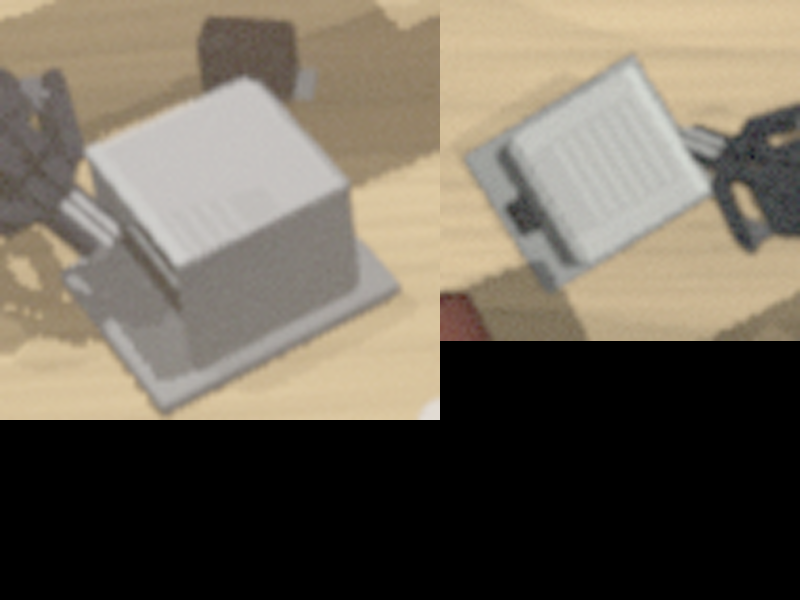

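The crop shows the shut fingertips at the hood's open front (115,240), stopped at the treadle's front edge. The contact pushes up and outward, so it is the treadle and not the roof. I'll back out, raise 4 mm and go in again.

```bash
python3 - <<'E'
from press import *
robot.line_to(A-.02*u,vel=.08); B=A+[0,0,.004]
robot.line_to(B-.02*u,vel=.05);robot.pause(.2); f0=robot.observe()["ft_force"]
g=robot.line_to(B,vel=.03,guard=6);s=robot.observe();print("in",g,((s["tool_pos"]-B)*1e3).round(1),(s["ft_force"]-f0).round(1),s["time"],"u",(s["tool_pos"]-B)@u)
if (s["tool_pos"]-B)@u>-.003:
    g=robot.line_to(s["tool_pos"]+[0,0,-.036],vel=.03,guard=22);e=robot.observe();print("down",g,((e["tool_pos"]-s["tool_pos"])*1e3).round(1),(e["ft_force"]-f0).round(1),e["time"])
E
```

```text
in True [ 2.  -3.2  0.4] [ 4.3 -3.3  3.4] 31.0917 u -0.0037933052587526333
```

```bash
python3 - <<'E'
from press import *
B=A+[0,0,.0075]
robot.line_to(B-.012*u,vel=.05);robot.pause(.2); f0=robot.observe()["ft_force"]
g=robot.line_to(B+.001*u,vel=.03,guard=7);s=robot.observe();print("in",g,((s["tool_pos"]-B)*1e3).round(1),(s["ft_force"]-f0).round(1),s["time"],"u",(s["tool_pos"]-B)@u)
if (s["tool_pos"]-B)@u>-.003:
    g=robot.line_to(s["tool_pos"]+[0,0,-.040],vel=.03,guard=22);e=robot.observe();print("down",g,((e["tool_pos"]-s["tool_pos"])*1e3).round(1),(e["ft_force"]-f0).round(1),e["time"])
E
```

```text
in True [ 0.7 -1.5  0.1] [ 2.7 -4.4  4.3] 32.0333 u -0.0016337022491962176
down True [ 0.8 -1.5 -3.4] [ 5.6 -6.5  5.1] 32.5167
```

```bash
python3 - <<'E'
from press import *
fs_=lambda d:np.array([d@u,d@v,d[2]])
s=robot.observe();p=s["tool_pos"];F1,M1=s["ft_force"],s["torque"]
robot.line_to(p-.02*u+[0,0,.002],vel=.05);robot.pause(.2);s=robot.observe();F=F1-s["ft_force"];Mo=M1-s["torque"]
print("F fs",fs_(F).round(1),"M fs",fs_(Mo).round(3))
r0=np.cross(F,Mo)/(F@F);n=F/np.linalg.norm(F)
T=fs_(p-np.array([*fs.F,0]) if 0 else p-fw(0,0,0));print("tcp fs",T.round(4),"tip",(T+.073*fs_(zt)).round(4))
for l in np.arange(-.12,.13,.03):print(l.round(2),(T+fs_(r0+l*n)).round(3))
E
```

```text
F fs [-8.1 -2.   4.6] M fs [-0.438  0.533 -1.154]
tcp fs [-0.0782  0.0635  0.1115] tip [-0.0486  0.0124  0.0686]
-0.12 [ 0.022 -0.037 -0.004]
-0.09 [-0.004 -0.043  0.011]
-0.06 [-0.029 -0.049  0.025]
-0.03 [-0.055 -0.055  0.04 ]
0.0 [-0.08  -0.061  0.055]
0.03 [-0.106 -0.068  0.069]
0.06 [-0.131 -0.074  0.084]
0.09 [-0.157 -0.08   0.098]
0.12 [-0.182 -0.086  0.113]
```

The fingertips aren't the problem. With this much obliquity, the gripper's wide knuckles hit the front corner of the hood. I'll search again with the knuckles modelled, which favours a squarer approach.

```bash
python3 - <<'E'
from fs import *
kn=np.vstack([box(.0135,.040,0,.02),box(.0135,.030,.02,.042)])
out=[]
for t in range(36,53,2):
  for dy in range(-5,-51,-5):
    if dy>-(t-37)*2.2-2: continue
    o,zt,M,fi,bo=inst2(t,dy,0); k=kn@M.T
    lo=fi[fi[:,2].argmin()]
    for cy in(-.02,0,.02):
        a=[np.array([-.036,cy,z])-lo for z in(.055,.028)]
        c=[clear(q+p)*1e3 for q in(fi,k,bo) for p in a]
        out.append((round(min(c),1),t,dy,cy,np.round(c,1).tolist()))
out.sort(key=lambda r:-r[0]);n=0
for r in out[:70]:
    s,t,dy,cy,_=r
    o,zt,M,fi,bo=inst2(t,dy,0);lo=fi[fi[:,2].argmin()]
    a=[np.array([-.036,cy,z])-lo for z in(.055,.028)]
    ok=[robot.ik(fw(*p),o) is not None for p in a+[a[0]+[-.02,0,.0],a[0]+[-.035,0,0],a[0]+[-.035,0,.05],a[0]+[-.015,-.03,.0]]]
    if ok[0] and ok[1]: print(r,ok);n+=1
    if n>12:break
E
```

```text
(np.float64(0.0), 36, -5, 0.02, [0.0, 9.0, 0.0, 0.0, 29.9, 8.5]) [True, True, False, False, False, False]
(np.float64(0.0), 36, -10, 0.02, [0.0, 14.1, 0.0, 2.1, 28.3, 7.0]) [True, True, False, False, False, False]
(np.float64(0.0), 36, -15, 0, [0.0, 13.8, 0.0, 6.0, 26.7, 5.0]) [True, True, False, False, False, False]
(np.float64(0.0), 36, -15, 0.02, [0.0, 13.8, 0.0, 1.0, 26.7, 5.0]) [True, True, False, False, False, False]
(np.float64(0.0), 36, -20, -0.02, [0.0, 0.0, 0.0, 2.7, 24.7, 4.0]) [True, True, False, False, False, False]
(np.float64(0.0), 36, -20, 0, [0.0, 13.4, 0.0, 3.8, 24.7, 4.0]) [True, True, False, False, False, False]
(np.float64(0.0), 36, -20, 0.02, [0.0, 13.4, 0.0, 0.0, 25.2, 4.0]) [True, True, True, False, False, False]
(np.float64(0.0), 36, -25, -0.02, [0.0, 0.0, 0.0, 1.6, 22.6, 2.6]) [True, True, True, False, False, False]
(np.float64(0.0), 36, -25, 0, [0.0, 12.9, 0.0, 1.6, 22.6, 2.6]) [True, True, True, False, False, True]
(np.float64(0.0), 36, -25, 0.02, [0.0, 12.9, 0.0, 0.0, 23.6, 3.2]) [True, True, True, False, False, True]
(np.float64(0.0), 36, -30, -0.02, [0.0, 0.0, 0.0, 0.0, 20.3, 0.0]) [True, True, True, False, False, True]
(np.float64(0.0), 36, -30, 0, [0.0, 12.3, 0.0, 0.0, 20.3, 0.0]) [True, True, True, True, False, True]
(np.float64(0.0), 36, -30, 0.02, [0.0, 12.3, 0.0, 0.0, 22.4, 2.5]) [True, True, True, True, False, True]
```

```bash
cat >> fs.py <<'E'
kn=np.vstack([box(.0135,.037,0,.008),box(.0135,.029,.008,.018),box(.0135,.021,.018,.03)])
E
python3 - <<'E'
from fs import *
def ev(t,dy,ro,cy,cx=-.036,z0=.055):
    o,zt,M,fi,bo=inst2(t,dy,ro); k=kn@M.T;lo=fi[fi[:,2].argmin()]
    a=[np.array([cx,cy,z])-lo for z in(z0,.029)]
    return [clear(q+p)*1e3 for q in(fi,k,bo) for p in a],o,a
print("old",np.round(ev(54,-60,0,.025)[0],1))
out=[]
for t in range(38,57,2):
  for dy in range(-10,-51,-5):
    if dy>-(t-38)*2: continue
    for ro in(-20,0,20,35):
      for cy in(-.015,.005,.025):
        c=ev(t,dy,ro,cy)[0]; out.append((round(min(c),1),t,dy,ro,cy,np.round(c,1).tolist()))
out.sort(key=lambda r:-r[0]);n=0
for r in out[:80]:
    c,o,a=ev(*r[1:5])
    ok=[robot.ik(fw(*p),o) is not None for p in a+[a[0]+[-.02,0,.0],a[0]+[-.035,0,0],a[0]+[-.035,0,.05]]]
    if ok[0] and ok[1]: print(r,ok);n+=1
    if n>12:break
E
```

```text
old [ 4.   6.8  0.   0.3 23.6  9. ]
(np.float64(2.7), 52, -45, 0, 0.025, [5.7, 12.7, 2.7, 4.3, 25.3, 9.9]) [True, True, False, False, False]
(np.float64(1.7), 44, -30, 0, 0.005, [2.7, 17.0, 1.7, 8.4, 21.5, 4.3]) [True, True, False, False, False]
(np.float64(1.7), 44, -30, 0, 0.025, [2.7, 17.0, 1.7, 4.7, 25.9, 7.6]) [True, True, False, False, False]
(np.float64(1.7), 46, -35, 0, 0.005, [3.5, 17.0, 1.7, 8.2, 18.7, 2.8]) [True, True, False, False, False]
(np.float64(1.7), 46, -35, 0, 0.025, [3.5, 16.2, 1.7, 4.2, 25.3, 7.5]) [True, True, False, False, False]
(np.float64(1.7), 48, -40, 0, 0.025, [4.2, 14.5, 1.7, 3.4, 25.0, 8.1]) [True, True, False, False, False]
```

```bash
cat > path.py <<'E'
from fs import *
def wp(t,dy,cx,cy,z):
    o,zt,M,fi,bo=inst2(t,dy,0); k=kn@M.T;lo=fi[fi[:,2].argmin()];p=np.array([cx,cy,z])-lo
    return fw(*p),o,min(clear(q+p)*1e3 for q in(fi,k,bo)),zt
W=[wp(50,-60,-.078,.03,.13),wp(50,-60,-.078,.03,.06),wp(49,-50,-.056,.025,.058),wp(48,-45,-.046,.025,.0565),wp(48,-40,-.036,.025,.055),wp(48,-40,-.036,.025,.026)]
E
python3 - <<'E'
from path import *
for w in W:
    q=robot.ik(w[0],w[1]);print(w[2].round(1) if hasattr(w[2],'round') else w[2],None if q is None else q.round(1))
s=robot.observe();print(s["time"],s["q"].round(1),s["tool_pos"])
E
```

```text
45.6 [-62.4  52.7  42.7 113.   40.   44.7]
35.7 [-62.4  55.1  39.  106.9  40.   44.7]
4.4 [-61.   55.5  39.2 111.   34.3  36.4]
5.5 [-59.   59.8  45.9 114.   31.9  34.1]
1.7 [-57.5  63.9  51.8 117.5  29.7  30.9]
3.4 [-57.5  65.2  50.8 115.2  29.7  30.9]
33.2833 [-63.1  54.9  36.5 108.8  42.6  41.5] [ 0.53821982 -0.42853335  0.11347199]
```

```bash
python3 - <<'E'
from path import *
robot.line_to(W[1][0],vel=.1,rotation=W[1][1]);robot.pause(.2)
f0=robot.observe()["ft_force"]; fs_=lambda d:np.array([d@u,d@v,d[2]])
for i,w in enumerate(W[2:5]):
    g=robot.line_to(w[0],vel=.04,rotation=w[1],guard=8);s=robot.observe()
    print(i,g,(fs_(s["tool_pos"]-w[0])*1e3).round(1),fs_(s["ft_force"]-f0).round(1),round(s["time"],2))
    if g:break
else:
    g=robot.line_to(W[5][0],vel=.03,guard=22);e=robot.observe();print("down",g,(fs_(e["tool_pos"]-s["tool_pos"])*1e3).round(1),fs_(e["ft_force"]-f0).round(1),e["time"])
E
```

```text
0 False [-0.2  0.1  0.1] [-0.3  0.2 -0. ] 34.79
1 False [-0.1  0.  -0.2] [-0.  -0.   0.5] 35.28
2 True [-0.  -0.4  0.4] [-4.4 -1.7  3.9] 35.6
```

```bash
python3 - <<'E'
from path import *
fs_=lambda d:np.array([d@u,d@v,d[2]])
b=robot.observe()["tool_pos"];
for i in range(1,5):
    g=robot.line_to(b+[0,0,-.003*i],vel=.03,guard=15);s=robot.observe()
    print(i,g,(fs_(s["tool_pos"]-b)*1e3).round(1),fs_(s["ft_force"]).round(1),fs_(s["torque"]).round(2),round(s["time"],2))
    if g: break
E
```

```text
1 False [-1.1  0.5 -3.1] [-9.1 -1.2 -1.3] [ 0.39  1.74 -0.78] 35.85
2 False [-1.2  0.7 -6.5] [-9.5 -0.7 -2.8] [ 0.54  1.98 -0.75] 36.1
3 False [-1.2  0.7 -9.1] [-8.7 -1.2 -0.3] [ 0.33  1.64 -0.75] 36.35
4 False [ -1.4   0.7 -11.8] [-10.   -0.4   0.9] [ 0.27  1.59 -0.74] 36.6
```

The tip slid down in front of the treadle with a purely outward force, so the hood lies a few mm further in than I measured. I'll shift the estimate 4 mm and repeat the approach slightly higher.

```bash
sed -i 's/F=np.array.*;fy/F=np.array([.541,-.3085]);fy/' fs.py
sed -i 's/^W=.*/W=[wp(50,-60,-.078,.03,.13),wp(50,-60,-.078,.03,.065),wp(49,-50,-.056,.025,.0615),wp(48,-45,-.044,.025,.0595),wp(48,-40,-.033,.025,.0575),wp(48,-40,-.033,.025,.024)]/' path.py
python3 - <<'E'
from path import *
for w in W:
    q=robot.ik(w[0],w[1]);print(round(float(w[2]),1),None if q is None else q.round(1))
fs_=lambda d:np.array([d@u,d@v,d[2]])
if all(robot.ik(w[0],w[1]) is not None for w in W):
    p=robot.observe()["tool_pos"]
    robot.line_to(p-.012*u,vel=.08); robot.line_to(W[1][0],vel=.1,rotation=W[1][1]);robot.pause(.2)
    f0=robot.observe()["ft_force"]
    for i,w in enumerate(W[2:5]):
        g=robot.line_to(w[0],vel=.04,rotation=w[1],guard=10);s=robot.observe()
        print(i,g,(fs_(s["tool_pos"]-w[0])*1e3).round(1),fs_(s["ft_force"]-f0).round(1),round(s["time"],2))
        if g:break
    else:
        b=s["tool_pos"]
        for i in range(1,4):
            g=robot.line_to(W[4][0]+[0,0,-.004*i],vel=.03,guard=15);s=robot.observe()
            print(i,g,(fs_(s["tool_pos"]-b)*1e3).round(1),fs_(s["ft_force"]-f0).round(1),round(s["time"],2))
            if g: break
E
```

```text
45.6 [-62.4  51.7  41.2 112.5  40.   44.7]
33.1 [-62.4  54.   37.8 106.8  40.   44.7]
2.4 [-61.   54.4  37.9 110.8  34.3  36.4]
3.0 [-59.   58.1  43.6 113.4  31.9  34.1]
0.5 [-57.5  61.8  48.7 116.5  29.7  31. ]
0.4 [-57.5  63.4  47.6 113.9  29.7  31. ]
0 False [-0.1  0.1  0.1] [-0.7  0.7  0.1] 38.66
1 False [-0.1 -0.1 -0.1] [-0.6 -0.1  0.2] 39.14
2 True [-3.4  6.1  1.8] [-3.4  2.9  5.6] 39.37
```

```bash
python3 - <<'E'
from path import *
fs_=lambda d:np.array([d@u,d@v,d[2]])
s=robot.observe();b=s["tool_pos"];M0=s["torque"];print(fs_(s["ft_force"]).round(1),fs_(M0).round(2),"tcp",fs_(b-fw(0,0,0)).round(4),s["tcp_rot"].round(1))
for i in range(1,4):
    g=robot.line_to(b+[0,0,-.002*i],vel=.03,guard=12);s=robot.observe()
    print(i,g,(fs_(s["tool_pos"]-b)*1e3).round(1),fs_(s["ft_force"]).round(1),fs_(s["torque"]).round(2),round(s["time"],2))
    if g: break
E
```

```text
[-3.2  2.8  5.5] [0.38 0.17 0.06] tcp [-0.0816  0.0501  0.1164] [179.9 -47.8  78.1]
1 False [-0.6  0.4 -1. ] [-3.1 -0.   5.3] [ 0.14  0.28 -0.23] 39.62
2 False [-0.8  0.4 -1.8] [-3.5  1.3 11. ] [-0.27 -0.43 -0.21] 39.87
3 False [-1.   0.4 -2.5] [-3.2  1.9 17.7] [-0.57 -1.18  0.  ] 40.12
```

```bash
sed -i 's/F=np.array.*;fy/F=np.array([.542,-.310]);fy/' fs.py
cat >> fs.py <<'E'
def KN(s): return np.vstack([box(.0135*s,.037*s,-.01,.008*s),box(.0135*s,.029*s,.008*s,.018*s),box(.0135*s,.021*s,.018*s,.03*s),box(.0135,.0145,.0,.052)])
TIP=box(.011,.011,.04,.073)
def rel(t,dy,ro):
    R=Ro.from_euler("xyz",ori(t,fy+np.radians(dy),-1)[0],degrees=True)*Ro.from_euler("z",ro,degrees=True)
    return R.as_euler("xyz",degrees=True),np.array([u,v,[0,0,1]])@R.as_matrix()
E
python3 - <<'E'
from fs import *
s=robot.observe();R=Ro.from_euler("xyz",s["tcp_rot"],degrees=True).as_matrix();M=np.array([u,v,[0,0,1]])@R
d=s["tool_pos"]-fw(0,0,0);T=np.array([d@u,d@v,d[2]])
print("now",[round(clear(KN(k)@M.T+T)*1e3,1) for k in(1,1.15,1.3,1.45)],"tip",clear(TIP@M.T+T)*1e3)
# tip corners in fs
print((np.array([[a*.011,b*.011,.073] for a in(-1,1) for b in(-1,1)])@M.T+T).round(4).tolist())
K=KN(1.15);out=[]
for t,dy in((38,-20),(40,-20),(42,-25),(44,-30),(46,-35),(48,-40),(50,-45),(52,-50),(54,-55)):
  for ro in range(-60,61,10):
    o,M=rel(t,dy,ro);tp=TIP@M.T;k=K@M.T;bo=box(.0425,.0425,-.12,-.01)@M.T;lo=tp[tp[:,2].argmin()]
    for cy in(-.02,0,.015,.03):
        a=[np.array([-.035,cy,z])-lo for z in(.056,.030)]
        c=[clear(q+p)*1e3 for q in(tp,k,bo) for p in a]
        out.append((round(min(c),1),t,dy,ro,cy,np.round(c,1).tolist()))
out.sort(key=lambda r:-r[0]);n=0
for r in out[:40]:
    o,M=rel(*r[1:4]);tp=TIP@M.T;lo=tp[tp[:,2].argmin()]
    ok=[robot.ik(fw(*(np.array([-.035,r[4],z])-lo)),o) is not None for z in(.056,.026)]
    if all(ok): print(r);n+=1
    if n>9:break
E
```

```text
now [np.float64(1.2), np.float64(0.0), np.float64(0.0), np.float64(0.0)] tip 5.080172473129149
[[-0.0391, 0.0268, 0.0567], [-0.0541, 0.0106, 0.0568], [-0.0283, 0.0167, 0.0731], [-0.0433, 0.0006, 0.0731]]
(np.float64(0.0), 38, -20, -60, -0.02, [0.0, 13.5, 0.0, 0.0, 27.9, 10.7])
(np.float64(0.0), 38, -20, -60, 0, [0.0, 18.0, 0.0, 0.0, 31.6, 11.1])
(np.float64(0.0), 38, -20, -60, 0.015, [0.0, 12.1, 0.0, 0.0, 34.9, 14.8])
(np.float64(0.0), 38, -20, -60, 0.03, [0.0, 0.0, 0.0, 0.0, 37.9, 17.4])
(np.float64(0.0), 38, -20, -50, -0.02, [0.0, 11.2, 0.0, 0.0, 28.6, 9.9])
(np.float64(0.0), 38, -20, -50, 0, [0.0, 18.0, 0.0, 0.0, 31.7, 11.2])
(np.float64(0.0), 38, -20, -50, 0.015, [0.0, 15.0, 0.0, 0.0, 34.8, 14.7])
(np.float64(0.0), 38, -20, -50, 0.03, [0.0, 0.0, 0.0, 0.0, 38.0, 17.8])
(np.float64(0.0), 38, -20, -40, -0.02, [0.0, 9.4, 0.0, 0.0, 30.5, 8.4])
(np.float64(0.0), 38, -20, -40, 0, [0.0, 18.0, 0.0, 0.0, 31.6, 11.8])
```

```bash
python3 - <<'E'
from fs import *
K=KN(1.15);out=[]
def pen(P):  # signed-ish: depth of points inside region z<.102 & x>-.042 slab, along -u
    m=(P[:,2]>.098)&(P[:,2]<.102)&(abs(P[:,1])<.053); 
    w=(P[:,2]<.102)&(abs(abs(P[:,1])-.051)<.003)
    m|=w
    return (-.042-P[m,0]).min()*1e3 if m.any() else 50
for t in range(34,58,2):
  for dy in range(-5,-61,-5):
   if dy>-(t-34)*2.2 or dy<-(t-34)*2.2-25: continue
   for ro in(-30,-20,-10,0,10,20,30):
    o,M=rel(t,dy,ro);tp=TIP@M.T;k=K@M.T;lo=tp[tp[:,2].argmin()]
    for cy in(-.02,0,.02,.033):
        a=[np.array([cx,cy,z])-lo for cx,z in((-.038,.0535),(-.036,.030))]
        c=[pen(tp+a[0]),pen(k+a[0]),50 if clear(k+a[1])>.001 else 0,50 if clear(tp+a[1])>.001 else 0]
        out.append((round(min(c),1),t,dy,ro,cy,np.round(c,1).tolist()))
out.sort(key=lambda r:-r[0]);n=0;print(out[:4])
for r in out[:110]:
    o,M=rel(*r[1:4]);tp=TIP@M.T;lo=tp[tp[:,2].argmin()]
    ok=[robot.ik(fw(*(np.array([cx,r[4],z])-lo)),o) is not None for cx,z in((-.038,.0535),(-.036,.026))]
    if all(ok): print(r);n+=1
    if n>11:break
E
```

```text
[(np.float64(2.1), 52, -40, -30, -0.02, [50.0, 2.1, 50.0, 50.0]), (np.float64(2.1), 52, -40, -30, 0, [50.0, 2.1, 50.0, 50.0]), (np.float64(2.1), 54, -45, -30, -0.02, [50.0, 2.1, 50.0, 50.0]), (np.float64(0.7), 50, -40, -30, -0.02, [50.0, 0.7, 50.0, 50.0])]
(np.float64(2.1), 54, -45, -30, -0.02, [50.0, 2.1, 50.0, 50.0])
(np.float64(0.7), 50, -40, -30, -0.02, [50.0, 0.7, 50.0, 50.0])
(np.float64(0.7), 50, -40, -30, 0, [50.0, 0.7, 50.0, 50.0])
(np.float64(0.6), 48, -35, -30, 0, [50.0, 0.6, 50.0, 50.0])
(0, 54, -45, -10, 0.033, [8.0, 0.2, 0.0, 50.0])
(np.float64(-0.3), 52, -45, -30, -0.02, [50.0, -0.3, 50.0, 50.0])
(np.float64(-0.7), 56, -50, -30, -0.02, [50.0, -0.7, 0.0, 50.0])
(np.float64(-0.8), 48, -40, -30, -0.02, [50.0, -0.8, 50.0, 50.0])
(np.float64(-0.8), 48, -40, -30, 0, [50.0, -0.8, 50.0, 50.0])
(np.float64(-1.0), 46, -35, -30, -0.02, [3.0, -1.0, 50.0, 50.0])
(np.float64(-1.0), 46, -35, -30, 0, [3.0, -1.0, 50.0, 50.0])
(np.float64(-1.1), 54, -50, -10, 0.033, [5.8, -1.1, 0.0, 50.0])
```

```bash
cat >> fs.py <<'E'
def pen(P):
    m=(P[:,2]>.0955)&(P[:,2]<.1025)&(abs(P[:,1])<.053); m|=(P[:,2]<.102)&(abs(abs(P[:,1])-.051)<.003)
    return (-.042-P[m,0]).min()*1e3 if m.any() else 50
E
python3 - <<'E'
from fs import *
K=KN(1.15);out=[]
T2=np.vstack([TIP,box(.011,.011,.035,.073)+[0,0,.0007]])
for t in range(44,60,2):
  for dy in range(-30,-61,-5):
   if dy>-(t-44)*2-28 : continue
   for ro in(-60,-52,-45,-38,-30):
    o,M=rel(t,dy,ro);tp=T2@M.T;k=K@M.T;lo=tp[tp[:,2].argmin()]
    for cy in(-.025,-.01,.005,.02):
        a=[np.array([cx,cy,z])-lo for cx,z in((-.038,.0535),(-.036,.030))]
        c=[pen(tp+a[0]),pen(k+a[0]),clear(k+a[1])*1e3,clear(tp+a[1])*1e3]
        out.append((round(min(c),1),t,dy,ro,cy,np.round(c,1).tolist()))
out.sort(key=lambda r:-r[0]);n=0
for r in out[:110]:
    o,M=rel(*r[1:4]);tp=T2@M.T;lo=tp[tp[:,2].argmin()]
    q=[robot.ik(fw(*(np.array([cx,r[4],z])-lo)),o) for cx,z in((-.038,.0535),(-.036,.026),(-.07,.06))]
    if q[0] is not None and q[1] is not None: print(r,q[2] is not None,q[0].round(0));n+=1
    if n>11:break
print(out[0])
E
```

```text
(np.float64(-1.2), 50, -40, -30, -0.025, [3.7, -1.2, 12.2, 4.9]) False [-55.  66.  55. 119.  33.   3.]
(np.float64(-1.2), 50, -40, -30, -0.01, [3.7, -1.2, 2.2, 18.0]) False [-56.  66.  54. 119.  32.   2.]
(np.float64(-1.2), 50, -40, -30, 0.005, [3.7, -1.2, 0.0, 18.0]) False [-57.  65.  52. 119.  31.   1.]
(np.float64(-2.3), 46, -35, -30, -0.025, [0.9, -2.3, 10.5, 4.0]) False [-53.  66.  57. 118.  29.   2.]
(np.float64(-2.3), 46, -35, -30, -0.01, [0.9, -2.3, 5.0, 18.0]) False [-54.  65.  55. 118.  28.   1.]
(np.float64(-2.3), 46, -35, -30, 0.005, [0.9, -2.3, 0.1, 18.0]) False [-55.  64.  53. 118.  27.  -0.]
(np.float64(-2.3), 54, -50, -38, -0.025, [2.6, -2.3, 1.8, 6.9]) True [-58.  59.  42. 113.  39.  -1.]
(np.float64(-2.3), 54, -50, -38, -0.01, [2.6, -2.3, 0.0, 18.0]) True [-59.  59.  41. 114.  39.  -2.]
(np.float64(-2.4), 52, -45, -38, -0.025, [1.7, -2.4, 6.9, 5.9]) False [-56.  63.  48. 116.  36.  -3.]
(np.float64(-2.4), 52, -45, -38, -0.01, [1.7, -2.4, 1.4, 18.0]) False [-57.  62.  47. 116.  35.  -4.]
(np.float64(-2.4), 52, -45, -38, 0.005, [1.7, -2.4, 0.0, 18.0]) False [-58.  62.  46. 116.  35.  -6.]
(np.float64(-2.4), 52, -45, -30, -0.025, [4.7, -2.4, 7.5, 5.2]) False [-56.  63.  49. 116.  36.   5.]
(np.float64(-1.2), 50, -40, -30, -0.025, [3.7, -1.2, 12.2, 4.9])
```

```bash
cat > p2.py <<'E'
from fs import *
fs_=lambda d:np.array([d@u,d@v,d[2]])
def wp(t,dy,ro,cx,cy,z):
    o,M=rel(t,dy,ro);tp=TIP@M.T;lo=tp[tp[:,2].argmin()]; return fw(*(np.array([cx,cy,z])-lo)),o
W=[wp(51,-60,-30,-.075,-.01,.066),wp(50,-50,-30,-.055,-.02,.06),wp(50,-45,-30,-.045,-.02,.057),wp(50,-40,-30,-.038,-.02,.0545)]
D=[wp(50,-40,-30,x,-.02,z) for x,z in((-.037,.049),(-.036,.043),(-.035,.037),(-.034,.031),(-.034,.025),(-.034,.019))]
E
python3 - <<'E'
from p2 import *
for w in W+D:
    if robot.ik(*w) is None: print("no",w)
p=robot.observe()["tool_pos"]
robot.line_to(p-.003*u+[0,0,.004],vel=.08);robot.line_to(p-.02*u+[0,0,.004],vel=.1)
robot.line_to(W[0][0],vel=.12,rotation=W[0][1]);robot.pause(.15)
f0=robot.observe()["ft_force"]
for i,w in enumerate(W[1:]):
    g=robot.line_to(w[0],vel=.05,rotation=w[1],guard=10);s=robot.observe()
    print(i,g,(fs_(s["tool_pos"]-w[0])*1e3).round(1),fs_(s["ft_force"]-f0).round(1),round(s["time"],2))
    if g:break
else:
  for i,w in enumerate(D[:3]):
    g=robot.line_to(w[0],vel=.04,guard=15);s=robot.observe()
    print("d",i,g,(fs_(s["tool_pos"]-w[0])*1e3).round(1),fs_(s["ft_force"]-f0).round(1),round(s["time"],2))
    if g:break
E
```

```text
0 False [-0.2 -0.  -0.3] [ 0.9 -0.9 -0.1] 42.04
1 False [-0.3  0.  -0.3] [-0.9  1.   0.7] 42.36
2 False [-0.4 -0.1 -0.4] [ 0.7  0.7 -0.3] 42.63
d 0 False [ 0.   0.3 -0.1] [0.3 0.4 1.1] 42.92
d 1 False [0.  0.  0.1] [0.4 1.1 3.7] 43.23
d 2 False [-0.  -0.   0.2] [-1.   0.8  4.9] 43.52
```

The upward force is rising like the treadle's spring, so the tip is on it. I'll finish the press, hold, and back out.

```bash
python3 - <<'E'
from p2 import *
f0=0
for i,w in enumerate(D[3:]):
    g=robot.line_to(w[0],vel=.03,guard=20);s=robot.observe()
    print("d",g,(fs_(s["tool_pos"]-w[0])*1e3).round(1),fs_(s["ft_force"]).round(1),round(s["time"],2))
    if g or s["ft_force"][2]>22:break
robot.pause(.8);s=robot.observe();print(fs_(s["ft_force"]).round(1),s["time"],((s["tool_pos"]-W[3][0])*1e3).round(1))
cv2.imwrite("pics/scene5.png",robot.grab_frame("scene"))
E
```

```text
d False [-0.2 -0.   0.6] [-2.   1.6  6.6] 43.88
d False [-0.6 -0.   2.3] [-2.4  2.3 14.5] 44.23
d True [-0.8  0.1  8.2] [ 1.5  2.5 15.1] 44.45
[ 0.9  3.7 15.1] 45.25 [ -1.7   2.8 -27.3]
```

```bash
python3 - <<'E'
from p2 import *
for w in (D[2],D[0],W[3]): robot.line_to(w[0],vel=.06)
for w in (W[2],W[1],W[0]): robot.line_to(w[0],vel=.08,rotation=w[1],guard=15)
s=robot.observe();print(fs_(s["ft_force"]).round(1),s["time"])
robot.line_to(W[0][0]-.02*v+[0,0,.03],vel=.1)
robot.pause(.3);s=robot.observe();print(s["ft_force"].round(1),s["time"])
a=robot.grab_frame("top");b=cv2.imread("pics/top3.png")
d=cv2.absdiff(a,b).max(2)[150:200,200:310];print("rail region change",d.max(),(d>40).sum())
a2=robot.grab_frame("scene");b2=cv2.imread("pics/scene0.png")
d=cv2.absdiff(a2,b2).max(2);print("glue change",(d[320:385,245:283]>40).sum(),"offcut",(d[235:278,325:350]>40).sum())
E
```

```text
[ 0.2 -0.2 -0.4] 47.1833
[-0.5  0.2  0.6] 47.9917
rail region change 25 0
glue change 0 offcut 1
```

```bash
python3 - <<'E'
from plant import robot
print(robot.job_done())
E
```

```text
the job is handed in; nothing more can be done
None
```

I handed the job in at about 48 s with no verdict returned: brace against its end stop, rail home and released, treadle pressed until it went rigid, held 0.8 s and let go; its return and the points' marks weren't checked, the last pictures show rail, offcut and glue unmoved, and earlier tries bumped the hood at up to about 18 N on the wrist.

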